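# Stand the bamboo stirrer in the drink tub through the hole in its lid

## Robot

A 6-joint arm with a two-finger parallel gripper is mounted at the origin on the work surface. World frame = base frame: x ahead of the robot, y to its left, z up, the work surface at z = 0. Lengths are in m, angles in degrees, forces in N, time in s.
With the tool pointing down it reaches from about 0.325 to 0.85 m from the base axis. Payload 4.4 kg.
Tool frame: the origin (TCP) lies midway between the tips of the shut fingers; the grasp point (between the pads) lies hold_point_z behind it (hold_point_z is the distance from the TCP to the grasp point, in m); z points along the fingers, y is the direction in which the jaws open and shut (so a half turn about z gives the same grasp; the last joint's range is limited). The gripper opens to 94 mm and grips with 3 to 60 N. Pads are 16 mm wide; open, the fingers measure 119 mm over their backs; the gripper's body (75 mm by 177 mm) begins 78 mm behind the grasp point.
Start: joints at [57.554, 11.837, 88.321, -0, 79.842, -8.623], TCP at [0.232, 0.526, 0.205] pointing down, gripper open.
Joint ranges: [-156.59, 156.59], [-49.26, 127.26], [12.9, 141.05], [-63.56, 243.56], [4.71, 150.69], [-161.64, 161.64]. Speed limits (degrees/s): [159.86, 159.86, 180, 180, 180, 180].

## Interface

Orientations are given as a 3x3 rotation matrix whose columns are the frame's x, y, z axes.
In Python, from bench import get_obs, camera, calibration, hand_in, trace, landmark_of, hold_point_z gives the robot as it stands.
- The arm moves only by the tool jog_arm, never from a script. Its argument "moves" is a list of rows, each a list of 3 entries, a list of its own where there are three numbers: the shift along the tool's x, y, z in cm, then the turn, a rotation vector about the tool's x, y, z in degrees, then the closure in counts, from 0 (fully open) to 255 (shut). In form: [[[x, y, z], [wx, wy, wz], grip], ...]. A call has 1 to 5 rows; each row is the pose to reach, as a shift and turn from the pose measured when the call began, along the tool's axes at that moment; what a row does not reach only later rows make up. A row lasts 1/8 s, in which the tool goes at most 62.5 mm and 10.7 degrees, less where a joint would pass 70% of its speed; a pose out of reach is approached as far as the arm can. A call with a gripper value outside its range is refused whole. The fingers move at their own pace and stop on an object; "squeeze" is the grip in N (left out, the last holds). Time passes only in rows, so rows that repeat a pose let the fingers close. It gives the time, the measured TCP pose, the force and the opening at its end, in the units of the state.
- get_obs(): the state, without advancing time (a new reading comes with each control period).
- camera(name): name is "side" or "top"; returns the picture (384x512x3 uint8, red, green, blue); there is no depth.
- calibration(name): a dict with "fovy" (degrees; the focal length in pixels is half the picture's height over the tangent of half this angle, whatever the lens; pixels are square), "cx", "cy" (the principal point, pixels), "distortion" ([k1, k2, p1, p2, k3] as OpenCV has them; the pictures are not rectified), "eye" and "attitude" of the camera in the world. Camera axes: x right, y up, looking along -z (the intrinsics and any distortion apply to the point x, -y, -z); pixel columns grow to the right and rows downward; lengths in m; the calibration is good to about 2 mm. A picture is of the moment at which its call begins. calibration takes no time and is no camera call.
- hand_in(): hands the job in, once; it reports no verdict.
Trained networks look in the newest picture that a camera, given by its name, has taken for a name from the list of things; names that differ only in an ending like _2 or _b are one class to them, and where a whole thing is asked for, a point or a joint stands for the part that bears it (a point fixed in the world has none). Each returns a list of dicts, best first, with "score" (0 to 1); they miss things now and then, are a little off and sometimes report something else, mostly with a low value. They report only what shows in the picture. A call takes as long as a camera call. They do not tell look-alikes from the thing itself.
- trace(camera, query): "mask" (384x512 bool, what is visible of it).
- landmark_of(camera, query): "location" ([x, y, z] in m, in world coordinates, good to about 4 mm: a listed point, or the origin of a listed thing).
The state is a dict: "time": time; "joint_pos": joint angles; "joint_velocities": joint speeds; "tau": joint torques, N m; "tool_pos": TCP position; "ee_rot": TCP orientation; "wrist_force": force on the tool from outside, world axes, zero at the start; "ft_torque": the same for the moment, N m; "width": opening from 0.0 (shut) to 1.0 (fully open).
Only numpy, scipy, OpenCV 4.12 (cv2) and the standard library are available. Lean on these libraries where they do the work, as an engineer would, in place of code of your own. Each camera call takes 0.05 s, during which the arm holds its last target.

## Task

Take the long bamboo stirrer out of the wooden stand on the turntable and put its lower end through the round hole in the lid of the tub, lowering it (not dropping it) until it stands on the bottom of the tub, then let go. The other tub has a closed lid: leave both tubs standing where they are.

Things in the scene. Friction and masses are not known exactly. Their poses are not given: they have to be found in the camera images.
- stirrer_center (a point): Middle of the bamboo stirrer: round rod 16 mm thick, 200 mm long, its top 14 mm a 22 mm knob; about 40 g. z axis along the rod to the knob. It stands loosely upright in a 50 mm deep hole of a dark wooden block (125 x 50 x 60 mm high). A short flat spatula, its top 83 mm lower, stands in the block's other hole 70 mm away. Best gripped from above on the bare rod, about 50 mm above this point.
- stirrer_tip (a point): Centre of the stirrer's lower end face, 100 mm below its middle; z axis along the rod to the knob.
- tub_hole (a point): Centre of the 38 mm round hole in the lid of one of two brown tubs with white lids, at the top of a collar (48 mm across, 4 mm above the lid); z up. The tub is 116 mm wide, loose, 0.5 kg, lid fixed; inside floor 74 mm below this point, underside 79 mm below. A jug 150 mm and a mug 85 mm tall stand near. All stand on a grey turntable (420 mm across, top 25 mm above the table) that does not turn.
- plain_lid (a point): Centre of the top of the closed lid of the other brown tub, same size, 75 mm tall, no hole; z axis up. To be left alone.
There are look-alikes about, which are no part of the job. What is shaped like the part that bears stirrer_center but purple is not meant.

How it is judged:
By the outcome, as a careful person would: the job done as asked, in the order asked, and still so for the second after the job is handed in, with the robot touching nothing.
It also fails if it takes over 42 s, if anything falls off the work surface, if the arm or the gripper's body presses on something with over 40 N, if the wrist force passes 120 N, or if a joint passes its speed limit or range.

## Working session

There is one attempt and no reset: what is moved stays moved. The work goes in short steps, Python scripts to look and compute and a tool call to move; the robot and the scene stay as the last step left them, time stands still between calls to the robot, and variables do not carry over. Pictures are saved under pics/ and viewed, and the job is handed in when it is done.

Besides the shell and the picture viewer there is one more tool, called as name(argument=value, ...) on one line, values as JSON. jog_arm: Moves the arm, as the interface text tells. Its arguments: {"type":"object","properties":{"moves":{"type":"array"},"squeeze":{"type":"number"}},"required":["moves"]}

```bash
ls; mkdir -p pics; cat > h.py <<'E'
import numpy as np,cv2
from bench import *
def K(n):
    c=calibration(n); f=192/np.tan(np.radians(c['fovy'])/2)
    return np.array([[f,0,c['cx']],[0,f,c['cy']],[0,0,1.]]),np.array(c['distortion'],float),np.array(c['eye'],float),np.array(c['attitude'],float)
def proj(n,P):
    k,d,e,R=K(n); p=(np.atleast_2d(P)-e)@R*np.array([1,-1,-1])
    return cv2.projectPoints(p,np.zeros(3),np.zeros(3),k,d)[0][:,0]
def ray(n,uv):
    k,d,e,R=K(n); q=cv2.undistortPoints(np.array(uv,float).reshape(-1,1,2),k,d)[:,0]
    v=np.c_[q[:,0],-q[:,1],-np.ones(len(q))]@R.T
    return e,v/np.linalg.norm(v,axis=1)[:,None]
def tri(uvs,uvt):
    (e1,v1),(e2,v2)=ray('side',[uvs]),ray('top',[uvt]);v1=v1[0];v2=v2[0]
    s=np.linalg.lstsq(np.c_[v1,-v2],e2-e1,rcond=None)[0]
    a=e1+s[0]*v1;b=e2+s[1]*v2
    return (a+b)/2,np.linalg.norm(a-b)
def onz(n,uv,z):
    e,v=ray(n,[uv]);v=v[0];return e+v*(z-e[2])/v[2]
def save(n,f,box=None,s=1):
    im=camera(n)
    save_im(im,f,box,s);return im
def save_im(im,f,box=None,s=1):
    if box: im=im[box[1]:box[3],box[0]:box[2]]
    im=cv2.resize(im,None,fx=s,fy=s,interpolation=cv2.INTER_CUBIC)
    cv2.imwrite('pics/'+f,im[:,:,::-1])
E
python3 - <<'E'
from h import *
save('side','s0.png',s=1.5);save('top','t0.png',s=1.5)
print(get_obs(),hold_point_z)
for n in('side','top'):
    print(calibration(n))
    for q in('stirrer_center','stirrer_tip','tub_hole','plain_lid'):
        for r in landmark_of(n,q)[:3]: print(n,q,round(r['score'],2),np.round(r['location'],4),proj(n,r['location']).round())
E
```

```text
pics
{'time': 0.1, 'joint_pos': array([ 5.75532417e+01,  1.18796281e+01,  8.83947537e+01,  1.11704785e-04,
        7.98405466e+01, -8.62300455e+00]), 'joint_velocities': array([ 0.06434189, -0.11540456, -0.09228922, -0.06045672, -0.06785098,
        0.11620014]), 'tau': array([ 1.62084152e-04, -3.71862996e+01, -2.82294220e+01,  7.00861984e-02,
        3.11433838e-02, -2.93371590e-05]), 'tool_pos': array([0.23188104, 0.52539535, 0.20441972]), 'ee_rot': array([[-9.14791984e-01,  4.03923834e-01, -1.07780490e-03],
       [ 4.03925158e-01,  9.14790470e-01, -1.69171227e-03],
       [ 3.02642750e-04, -1.98291734e-03, -9.99997988e-01]]), 'wrist_force': array([-0.57749225, -0.06962251, -0.2235874 ]), 'ft_torque': array([-0.0048856 ,  0.01386775,  0.02556078]), 'width': 0.9953174978464779} 0.0188
{'fovy': 48.822678666801735, 'cx': 251.85976296567134, 'cy': 181.30715635962036, 'distortion': array([-0.08116253,  0.        ,  0.        ,  0.        ,  0.        ]), 'eye': array([0.31250521, 0.4298473 , 0.64266231]), 'attitude': array([[-0.80516107,  0.43488926, -0.40322078],
       [-0.5930549 , 
[... 475 characters left out ...]
249.93149684201018, 'cy': 193.3047204007779, 'distortion': array([-0.09809008,  0.        ,  0.        ,  0.        ,  0.        ]), 'eye': array([0.54077204, 0.05568641, 0.75067938]), 'attitude': array([[ 0.01826027,  0.99524395, -0.09568725],
       [-0.99953052,  0.02052592,  0.02274701],
       [ 0.0246029 ,  0.09522696,  0.99515151]])}
top stirrer_center 0.86 [0.7544 0.1318 0.1017] [[199. 106.]]
top stirrer_center 0.69 [ 0.6796 -0.0726  0.141 ] [[321. 146.]]
top stirrer_tip 0.89 [ 0.7583  0.1334 -0.0018] [[204. 121.]]
top tub_hole 0.61 [ 0.4681 -0.1446  0.104 ] [[358. 275.]]
top tub_hole 0.58 [ 0.6784 -0.0744  0.1401] [[322. 147.]]
top plain_lid 0.72 [0.5599 0.0439 0.0987] [[248. 219.]]
```

View pics/s0.png

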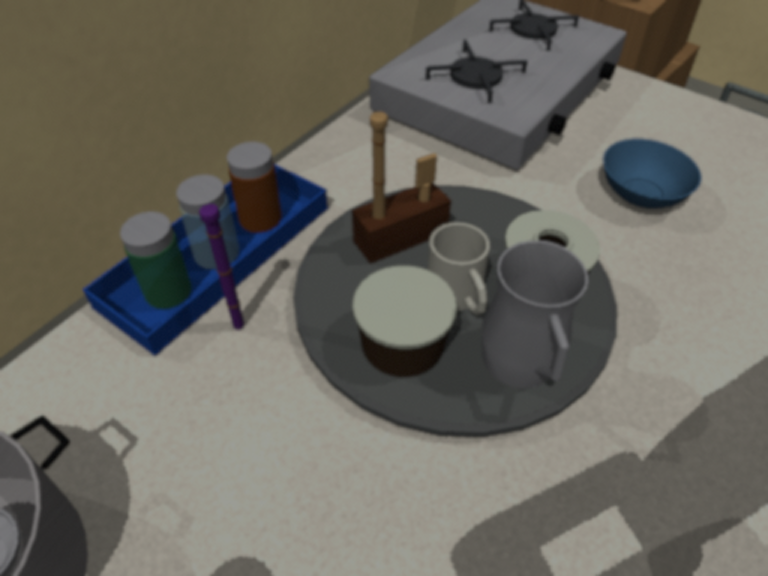

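View pics/t0.png

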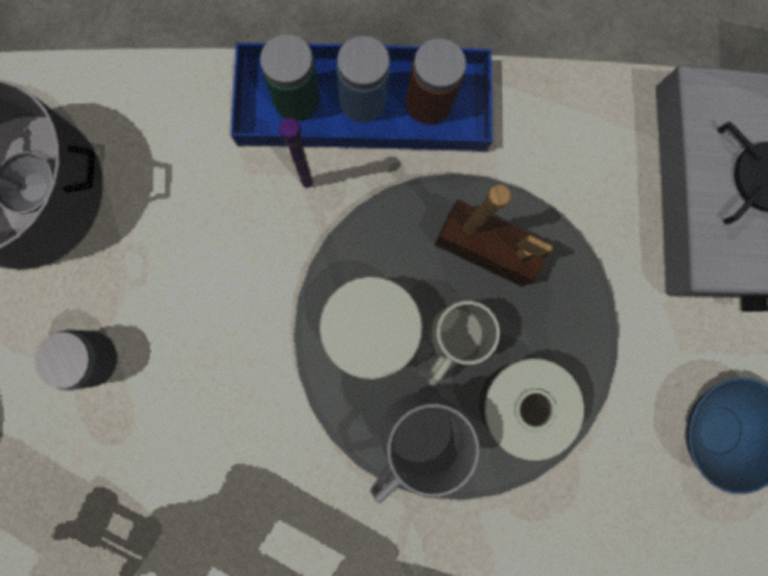

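Candidates for the stirrer:
- Bamboo rod in the dark block: side (252,80)–(252,145), top (333,131).
- Purple rod: side (140,141), top (193,85). It is purple and not in the stand, so it is a look-alike.
- Spatula: side (283,110), top (358,163). It is short and flat.

The bamboo rod with the knob fits. For the tub, the one with the hole is at top (357,273); the closed lid is at top (247,219). I'll confirm with crops.

```bash
python3 - <<'E'
from h import *
a=save('side','s1.png',(220,60,412,190),4)
b=save('top','t1.png',(280,110,400,320),2.8)
cv2.imwrite('a.png',a);cv2.imwrite('b.png',b)
for n in('side','top'):
    for r in trace(n,'stirrer_center')[:3]:
        m=r['mask'];y,x=np.nonzero(m);print(n,r['score'],m.sum(),x.min(),x.max(),y.min(),y.max())
        if abs(x.mean()-(252 if n=='side' else 325))<15:
            np.save(n+'m.npy',m)
            for v in range(y.min(),y.max()+1,4):
                xx=x[y==v];print(v,xx.min(),xx.max())
    for r in trace(n,'tub_hole')[:3]:
        m=r['mask'];y,x=np.nonzero(m);print('tub',n,r['score'],m.sum(),x.min(),x.max(),y.min(),y.max())
E
ls; mv a.png b.png pics/
```

```text
side 0.66 846 133 163 136 219
tub side 0.75 1363 337 399 140 181
top 0.67 491 186 208 78 124
top 0.55 439 308 340 123 156
123 332 334
127 326 339
131 324 340
135 322 337
139 318 332
143 315 327
147 311 323
151 308 319
155 309 315
tub top 0.92 3767 319 388 239 306
a.png
b.png
h.py
pics
topm.npy
```

View pics/s1.png

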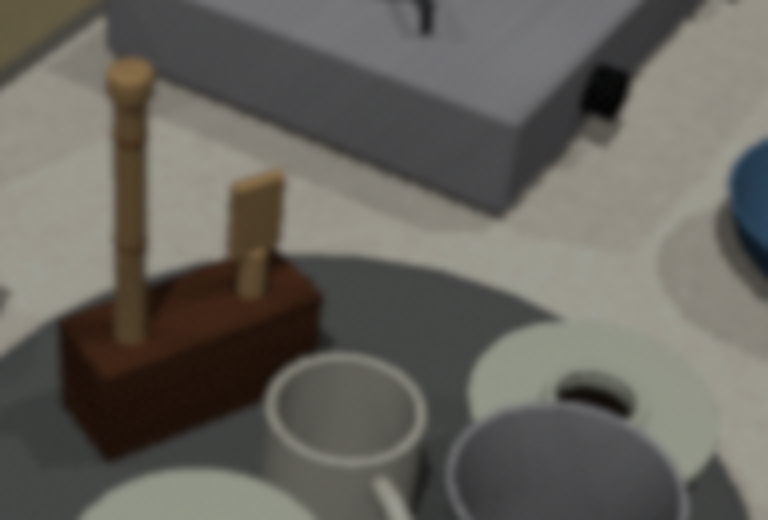

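View pics/t1.png

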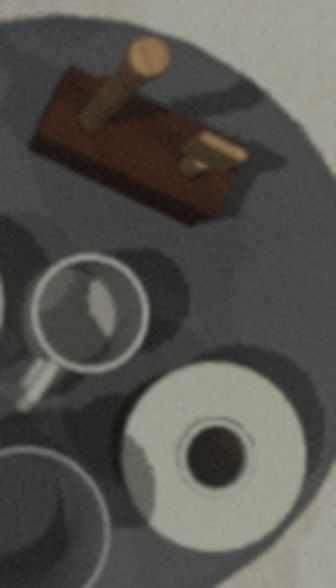

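```bash
python3 - <<'E'
from h import *
print('knobtop',tri((252.75,77.5),(333.2,130.4)))
print('entry',tri((252.3,144.),(313.1,154.5)))
# fit upright/tilted rod to silhouettes: overlay
for z in(.099,.104): print(z,onz('top',(357.5,273.2),z),onz('side',(369.3,157),z))
# color-based lid fits
b=cv2.imread('pics/b.png')
hsv=cv2.cvtColor(b[:,:,::-1].copy(),cv2.COLOR_RGB2HSV);print(b[273,335],b[273,380],b[273,357],b[219,247])
# lid outer ellipse in top
m=(b.min(2)>120).astype(np.uint8)
n,l,st,c=cv2.connectedComponentsWithStats(m)
for i in range(1,n):
    if 800<st[i][4]<9000:print(st[i],c[i])
E
cat > ov.py <<'E'
from h import *
import sys
def ov(P,D,tub,tag):
    for n,box,s in(('side',(220,60,412,190),4),('top',(280,110,400,320),2.8)):
        im=cv2.imread('pics/'+('a' if n=='side' else 'b')+'.png')
        im=im[box[1]:box[3],box[0]:box[2]];im=cv2.resize(im,None,fx=s,fy=s,interpolation=cv2.INTER_CUBIC)
        f=lambda Q:(((proj(n,Q)+.5-np.array(box[:2]))*s)*16).astype(int)
        t=np.linspace(0,2*np.pi,60);C=np.c_[np.cos(t),np.sin(t),0*t]
        L=[P+.011*C,P-.014*D+.011*C,P-.014*D+.008*C,P-.10*D+.008*C,P-.15*D+.008*C,np.array([P,P-.15*D]),tub+.019*C,tub+.024*C,tub+.058*C-[0,0,.004]]
        for q in L: cv2.polylines(im,[f(q)],False,(0,255,0),1,cv2.LINE_AA,4)
        cv2.imwrite(f'pics/{tag}_{n}.png',im)
E
```

```text
knobtop (array([ 0.68097013, -0.07129911,  0.23246119]), np.float64(0.0009809563919699657))
entry (array([ 0.67886222, -0.07064223,  0.07970324]), np.float64(0.003356179149830625))
0.099 [ 0.47016234 -0.145456    0.099     ] [ 0.47146508 -0.15315127  0.099     ]
0.104 [ 0.47070409 -0.14391274  0.104     ] [ 0.47000314 -0.1477895   0.104     ]
[154 157 144] [157 162 146] [41 39 35] [159 160 148]
[ 214  185   66   67 3498] [246.53459119 218.10263007]
[ 326  240   63   67 2733] [358.11050128 272.38894987]
[ 173  347   58   37 1173] [200.08184143 367.27962489]
```

```bash
python3 - <<'E'
from ov import *
ov(np.array([.681,-.0712,.234]),np.array([0,0,1.]),np.array([.469,-.1455,.104]),'o1')
E
```

```text
(no output)
```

View pics/o1_side.png

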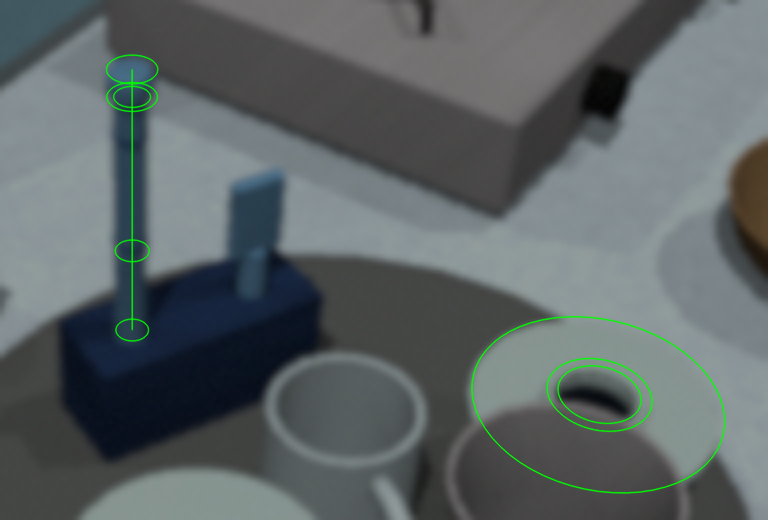

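View pics/o1_top.png

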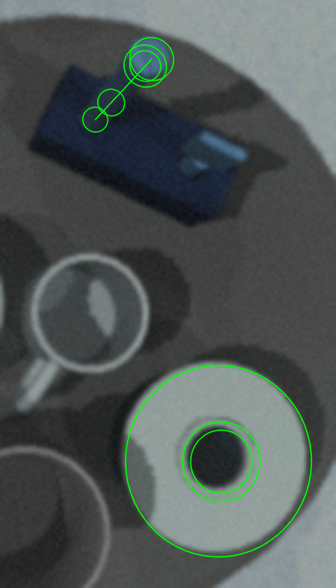

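```bash
cat >> h.py <<'E'
def step(P,yaw=None,o=None):
    """shift in cm in tool frame & rotvec deg to reach tcp P, tool down with jaw axis y at yaw deg"""
    from scipy.spatial.transform import Rotation as Ro
    o=o or get_obs();R=np.array(o['ee_rot']);d=R.T@(np.array(P)-o['tool_pos'])*100
    w=np.zeros(3)
    if yaw is not None:
        a=np.radians(yaw);y=np.array([np.cos(a),np.sin(a),0]);z=np.array([0,0,-1.]);T=np.c_[np.cross(y,z),y,z]
        w=Ro.from_matrix(R.T@T).as_rotvec(degrees=True)
    return d.round(2),w.round(2)
E
python3 - <<'E'
from h import *
tub=np.array([.470,-.1445]);j=onz('top',(288.7,300),.175)[:2];r=onz('top',(318,300),.175)[:2];mug=onz('top',(311.5,222),.11)[:2]
print('jug',j,'rad',np.linalg.norm(r-j),'dist',np.linalg.norm(j-tub),'dir',np.degrees(np.arctan2(*(j-tub)[::-1])),'mug',mug)
for yaw in(66.2,0,-30,-10,150,20): print(yaw,step([.680,-.071,.30],yaw))
E
```

```text
jug [ 0.43796033 -0.01803783] rad 0.04399289261440633 dist 0.13045773413134387 dir 104.21695685017986 mug [ 0.55608324 -0.0633    ]
66.2 (array([-65.07, -36.53,  -9.46]), array([ 0.  , -0.  , -0.02]))
0 (array([-65.07, -36.53,  -9.46]), array([ 0.  , -0.  , 66.18]))
-30 (array([-65.07, -36.53,  -9.46]), array([ 0.  , -0.  , 96.18]))
-10 (array([-65.07, -36.53,  -9.46]), array([ 0.  , -0.  , 76.18]))
150 (array([-65.07, -36.53,  -9.46]), array([  0.  ,   0.  , -83.82]))
20 (array([-65.07, -36.53,  -9.46]), array([ 0.  , -0.  , 46.18]))
```

jog_arm(moves=[[[0,0,-5],[0,0,0],0],[[-3,-2,-9.5],[0,0,9],0],[[-8,-4.5,-9.5],[0,0,18],0],[[-13,-7.5,-9.5],[0,0,27],0],[[-18,-10,-9.5],[0,0,36],0]])

```text
time: 1.42
tool_pos: [0.3573, 0.3604, 0.3009]
ee_rot: [[-0.499, 0.867, 0.001], [0.867, 0.499, 0.001], [0.0, 0.001, -1.0]]
wrist_force: [0.6, -0.1, 0.3]
width: 1.0
```

```bash
python3 -c "
from h import *
o=get_obs();print(o['time'],o['tool_pos'],step([.680,-.071,.30],20))"
```

```text
1.425 [0.3573094  0.36040618 0.30089917] (array([-53.48,   6.46,   0.09]), array([ 0.06, -0.01,  9.91]))
```

jog_arm(moves=[[[-5,0.6,0],[0,0,5],0],[[-10,1.2,0],[0,0,9.9],0],[[-15,1.8,0],[0,0,9.9],0],[[-20,2.4,0],[0,0,9.9],0],[[-26,3.1,0],[0,0,9.9],0]])

```text
time: 2.05
tool_pos: [0.5145, 0.1494, 0.3012]
ee_rot: [[-0.343, 0.939, 0.002], [0.939, 0.343, 0.001], [0.0, 0.002, -1.0]]
wrist_force: [-0.3, 1.2, 0.5]
width: 0.996
```

```bash
python3 -c "
from h import *
o=get_obs();print(o['time'],o['tool_pos'],step([.680,-.071,.30],20))"
```

```text
2.05 [0.51453549 0.14942721 0.30122107] (array([-26.38,   7.98,   0.13]), array([ 0.11, -0.03,  0.06]))
```

jog_arm(moves=[[[-6,1.8,0],[0,0,0],0],[[-12,3.6,0],[0,0,0],0],[[-18,5.4,0],[0,0,0],0],[[-23,7,0],[0,0,0],0],[[-26.4,8,0.1],[0.1,0,0],0]])

```text
time: 2.68
tool_pos: [0.6813, -0.0737, 0.2997]
ee_rot: [[-0.341, 0.94, -0.0], [0.94, 0.341, 0.0], [0.0, -0.0, -1.0]]
wrist_force: [0.3, 0.4, -0.6]
width: 1.0
```

jog_arm(moves=[[[0,0,0],[0,0,0],0]])

```text
time: 2.8
tool_pos: [0.6819, -0.0761, 0.2983]
ee_rot: [[-0.338, 0.941, -0.002], [0.941, 0.338, 0.001], [0.001, -0.001, -1.0]]
wrist_force: [0.0, -0.4, 0.1]
width: 0.998
```

```bash
python3 -c "
from h import *
o=get_obs();print(o['time'],o['tool_pos'],step([.680,-.071,.166],20))
save('top','t2.png',(250,80,420,240),4);save('side','s2.png',(180,0,372,140),4)"
```

```text
2.8 [ 0.68190739 -0.0760984   0.29830465] (array([5.300e-01, 1.000e-02, 1.323e+01]), array([-0.08, -0.06, -0.24]))
```

View pics/s2.png

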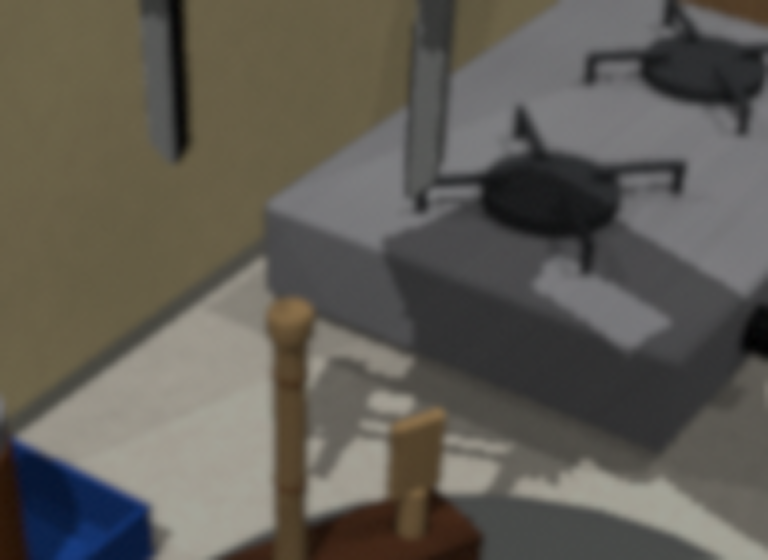

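View pics/t2.png

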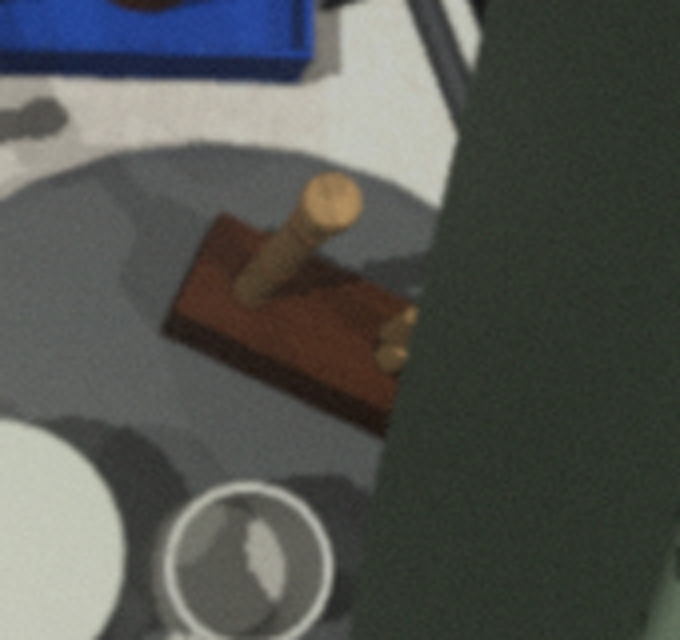

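The side view shows the fingertips at about (221,40) and (285,49), straddling the rod column (knob at (253,80)). The rod is undisturbed, so I'll descend.

jog_arm(moves=[[[0.5,0,1],[0,0,-0.2],0],[[0.5,0,4],[0,0,-0.2],0],[[0.5,0,8],[0,0,-0.2],0],[[0.5,0,11],[0,0,-0.2],0],[[0.5,0,13.2],[0,0,-0.2],0]])

```text
time: 3.52
tool_pos: [0.6773, -0.0664, 0.165]
ee_rot: [[-0.346, 0.938, -0.004], [0.938, 0.346, 0.002], [0.003, -0.003, -1.0]]
wrist_force: [0.1, 0.1, 1.2]
width: 1.001
```

jog_arm(moves=[[[0,0,0],[0,0,0],0]])

```text
time: 3.65
tool_pos: [0.6747, -0.0642, 0.1624]
ee_rot: [[-0.348, 0.937, -0.009], [0.938, 0.348, 0.004], [0.007, -0.008, -1.0]]
wrist_force: [-0.3, 0.4, 0.1]
width: 1.0
```

```bash
python3 -c "
from h import *
o=get_obs();print(o['time'],o['tool_pos'],step([.680,-.071,.166],20))
save('side','s3.png',(180,0,372,150),4)"
```

```text
3.65 [ 0.67473659 -0.06419775  0.16235629] (array([-0.82,  0.25, -0.37]), array([-0.44, -0.38,  0.36]))
```

View pics/s3.png

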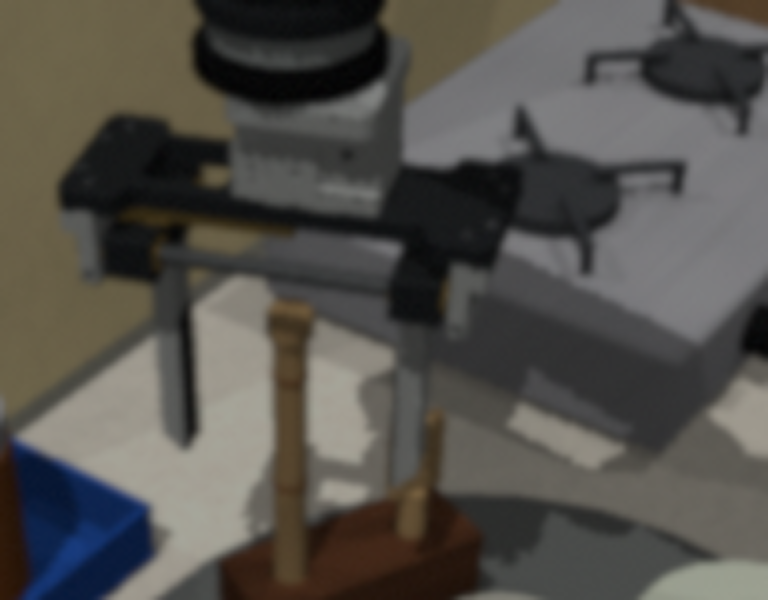

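The rod at (252,80–145) is between the fingers. The finger at about (280,110) only hides the spatula blade from this camera. The arm overshoots by about 8 mm along the pad width, so I'll correct that and settle.

jog_arm(moves=[[[-0.4,0.1,-0.2],[-0.4,-0.4,0.4],0],[[-0.8,0.2,-0.4],[-0.4,-0.4,0.4],0],[[-0.8,0.2,-0.4],[-0.4,-0.4,0.4],0],[[-0.8,0.2,-0.4],[-0.4,-0.4,0.4],0],[[-0.8,0.2,-0.4],[-0.4,-0.4,0.4],0]])

```text
time: 4.32
tool_pos: [0.6803, -0.0711, 0.1677]
ee_rot: [[-0.341, 0.94, 0.002], [0.94, 0.341, -0.001], [-0.001, 0.001, -1.0]]
wrist_force: [0.2, -0.2, 0.3]
width: 0.999
```

```bash
python3 -c "
from h import *
o=get_obs();print(o['time'],o['tool_pos'],step([.680,-.071,.166],20),o['joint_velocities'].round(1))"
```

```text
4.325 [ 0.68028988 -0.07113116  0.1677439 ] (array([ 0.02, -0.02,  0.17]), array([ 0.08,  0.07, -0.04])) [ 0.1  0.   0.2 -0.   0.1 -0. ]
```

jog_arm(moves=[[[0,0,0.1],[0,0,0],120],[[0,0,0.1],[0,0,0],180],[[0,0,0.1],[0,0,0],230],[[0,0,0.1],[0,0,0],255],[[0,0,0.1],[0,0,0],255]], squeeze=15)

```text
time: 4.95
tool_pos: [0.6803, -0.0711, 0.1668]
ee_rot: [[-0.341, 0.94, 0.002], [0.94, 0.341, -0.001], [-0.001, 0.001, -1.0]]
wrist_force: [0.5, -0.2, -0.2]
width: 0.502
```

jog_arm(moves=[[[0,0,0],[0,0,0],255],[[0,0,0],[0,0,0],255],[[0,0,0],[0,0,0],255]])

```text
time: 5.32
tool_pos: [0.6803, -0.0711, 0.1668]
ee_rot: [[-0.341, 0.94, 0.002], [0.94, 0.341, -0.001], [-0.001, 0.001, -1.0]]
wrist_force: [0.4, -0.2, -0.1]
width: 0.233
```

```bash
python3 -c "
from h import *
o=get_obs();print(o['time'],o['tool_pos'],o['wrist_force'],o['width']*94)
save('side','s4.png',(180,0,372,150),4)"
```

```text
5.325 [ 0.6803293  -0.07110174  0.16679514] [ 0.36774021 -0.18744133 -0.07543351] 21.897760263050905
```

View pics/s4.png

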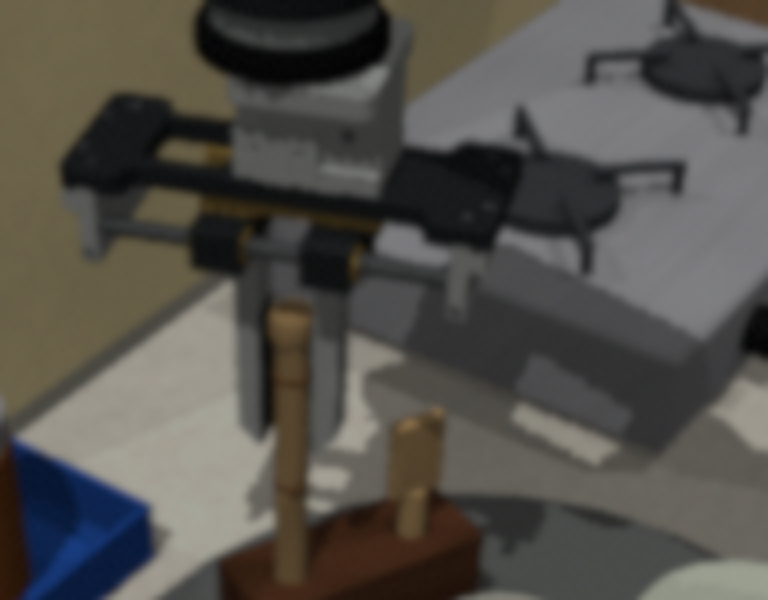

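jog_arm(moves=[[[0,0,0],[0,0,0],255],[[0,0,0],[0,0,0],255],[[0,0,0],[0,0,0],255],[[0,0,0],[0,0,0],255]])

```text
time: 5.88
tool_pos: [0.6803, -0.0711, 0.1668]
ee_rot: [[-0.341, 0.94, 0.002], [0.94, 0.341, -0.001], [-0.001, 0.001, -1.0]]
wrist_force: [0.1, 0.4, -0.6]
width: 0.229
```

```bash
python3 -c "
from h import *
o=get_obs();print(o['time'],o['tool_pos'],o['wrist_force'],o['ft_torque'],o['width']*94)
save('side','s5.png',(180,0,372,150),4);save('top','t5.png',(250,80,420,240),4)"
```

```text
5.875 [ 0.68033604 -0.07112964  0.16680516] [ 0.1439732   0.36765716 -0.55799435] [-0.0852334   0.06695993  0.06295208] 21.501202553999292
```

View pics/s5.png

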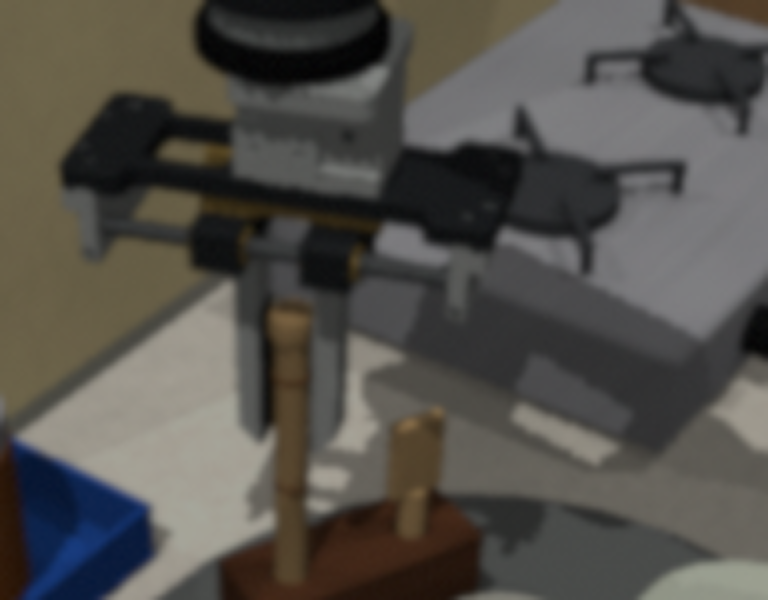

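View pics/t5.png

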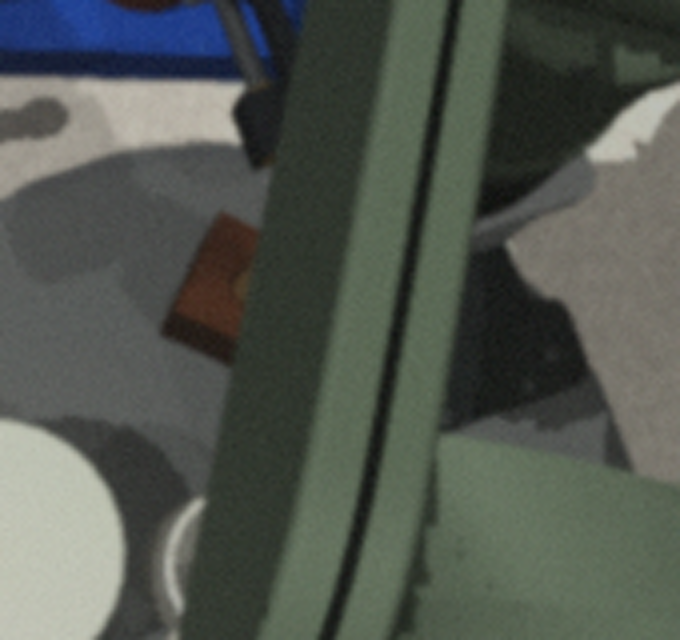

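The opening stopped at 21.5 mm. That is nearer the 22 mm knob than the 16 mm rod, so I'll look closer.

```bash
python3 -c "
from h import *
im=camera('side')
im=cv2.convertScaleAbs(im,alpha=1.6)
save_im(im,'s6.png',(225,45,285,130),7)
o=get_obs();R=o['ee_rot'];p=o['tool_pos']
for k in(0,.0188,.04,.055,.065):
  for s in(-.0108,-.008,.008,.0108): print(k,s,((proj('side',p-R[:,2]*k+R[:,1]*s)+.5-[225,45])*7).round())
"
```

```text
0 -0.0108 [[237. 453.]]
0 -0.008 [[227. 452.]]
0 0.008 [[168. 441.]]
0 0.0108 [[158. 439.]]
0.0188 -0.0108 [[238. 395.]]
0.0188 -0.008 [[228. 393.]]
0.0188 0.008 [[168. 382.]]
0.0188 0.0108 [[157. 380.]]
0.04 -0.0108 [[239. 326.]]
0.04 -0.008 [[228. 324.]]
0.04 0.008 [[167. 314.]]
0.04 0.0108 [[157. 312.]]
0.055 -0.0108 [[240. 276.]]
0.055 -0.008 [[229. 274.]]
0.055 0.008 [[167. 264.]]
0.055 0.0108 [[156. 262.]]
0.065 -0.0108 [[240. 241.]]
0.065 -0.008 [[229. 240.]]
0.065 0.008 [[167. 229.]]
0.065 0.0108 [[156. 227.]]
```

View pics/s6.png

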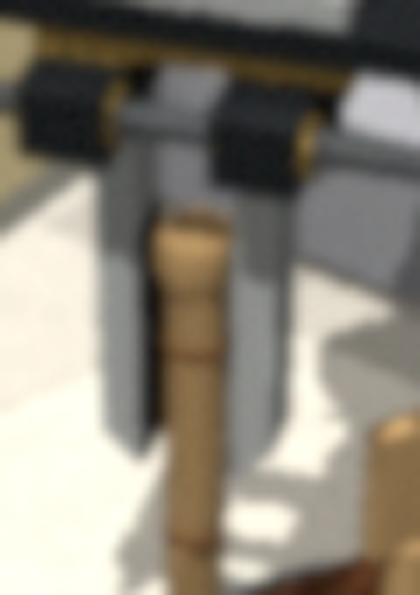

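The enlarged crop shows the finger shanks bearing on the knob (crop about (190,250)), with gaps beside the rod at the tips. The flat fingers reach past the knob, so the bare rod can't be clasped from straight above. I'll regrip with the pads themselves on the knob. That puts the rubber on the contact and also keeps the fingertips above the jug's rim.

jog_arm(moves=[[[0,0,0],[0,0,0],120],[[0,0,0],[0,0,0],120],[[0,0,-2],[0,0,0],120],[[0,0,-4.2],[0,0,0],120],[[0,0,-4.2],[0,0,0],120]])

```text
time: 6.65
tool_pos: [0.6825, -0.0716, 0.2132]
ee_rot: [[-0.341, 0.94, 0.009], [0.94, 0.341, -0.002], [-0.005, 0.008, -1.0]]
wrist_force: [0.2, -0.2, 0.2]
width: 0.532
```

jog_arm(moves=[[[0,0,0],[0,0,0],120],[[0,0,0],[0,0,0],120]])

```text
time: 6.9
tool_pos: [0.6822, -0.0715, 0.2128]
ee_rot: [[-0.341, 0.94, 0.008], [0.94, 0.341, -0.002], [-0.005, 0.007, -1.0]]
wrist_force: [-0.3, 0.7, 0.7]
width: 0.533
```

```bash
python3 -c "
from h import *
im=camera('side')
im=cv2.convertScaleAbs(im,alpha=1.6)
save_im(im,'s7.png',(205,15,305,130),5)
o=get_obs();print(o['time'],o['width']*94,step([.680,-.071,.209],20))
"
```

```text
6.95 50.03929029835553 (array([ 0.12, -0.18,  0.34]), array([ 0.38,  0.27, -0.04]))
```

View pics/s7.png

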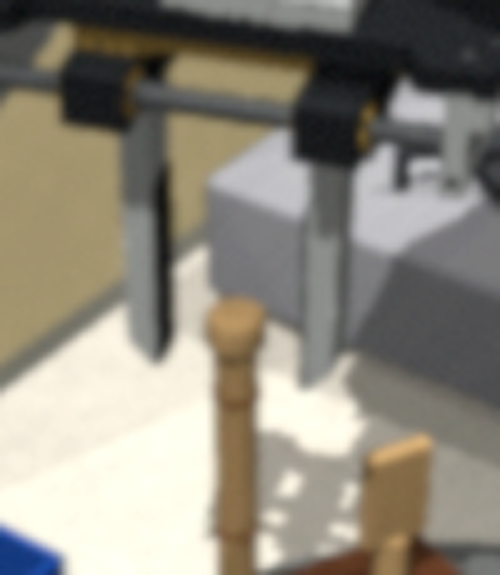

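The knob (crop (237,325)) is midway between the fingertips. I'll go about 5 mm lower and grip.

jog_arm(moves=[[[0.1,-0.2,0.5],[0.4,0.3,0],120],[[0.1,-0.2,0.5],[0.4,0.3,0],120],[[0.1,-0.2,0.5],[0.4,0.3,0],255],[[0.1,-0.2,0.5],[0.4,0.3,0],255],[[0.1,-0.2,0.5],[0.4,0.3,0],255]], squeeze=25)

```text
time: 7.58
tool_pos: [0.6799, -0.0713, 0.2076]
ee_rot: [[-0.341, 0.94, -0.0], [0.94, 0.341, 0.0], [0.0, -0.0, -1.0]]
wrist_force: [-0.6, -0.2, 0.1]
width: 0.248
```

jog_arm(moves=[[[0,0,0],[0,0,0],255],[[0,0,0],[0,0,0],255],[[0,0,0],[0,0,0],255],[[0,0,0],[0,0,0],255]])

```text
time: 8.07
tool_pos: [0.68, -0.0713, 0.2076]
ee_rot: [[-0.341, 0.94, -0.0], [0.94, 0.341, 0.0], [0.0, -0.0, -1.0]]
wrist_force: [0.7, -0.1, 0.5]
width: 0.23
```

jog_arm(moves=[[[0,0,-0.5],[0,0,0],255],[[0,0,-1],[0,0,0],255],[[0,0,-1.5],[0,0,0],255],[[0,0,-2],[0,0,0],255],[[0,0,-2],[0,0,0],255]])

```text
time: 8.7
tool_pos: [0.6804, -0.0714, 0.2285]
ee_rot: [[-0.341, 0.94, 0.001], [0.94, 0.341, -0.0], [-0.0, 0.001, -1.0]]
wrist_force: [-0.5, -0.4, -1.3]
width: 0.227
```

```bash
python3 -c "
from h import *
im=camera('side')
im=cv2.convertScaleAbs(im,alpha=1.6)
save_im(im,'s8.png',(205,5,325,150),4)
o=get_obs();print(o['time'],o['tool_pos'],o['width']*94,o['wrist_force'])
"
```

```text
8.75 [ 0.68018861 -0.07126954  0.22805813] 21.34096660324829 [-0.39316711  0.81330664  0.07047359]
```

View pics/s8.png

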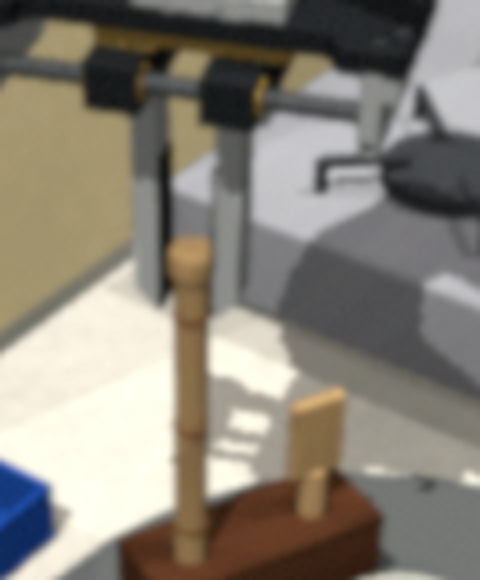

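The lift works: the rod has come up 2 cm and more of it shows above the block. I'll raise it clear.

jog_arm(moves=[[[0,0,-2],[0,0,0],255],[[0,0,-4],[0,0,0],255],[[0,0,-6],[0,0,0],255],[[0,0,-8],[0,0,0],255],[[0,0,-9.5],[0,0,0],255]])

```text
time: 9.38
tool_pos: [0.6806, -0.0714, 0.3258]
ee_rot: [[-0.341, 0.94, 0.003], [0.94, 0.341, -0.001], [-0.002, 0.003, -1.0]]
wrist_force: [-0.1, 0.2, 0.4]
width: 0.224
```

jog_arm(moves=[[[0,0,0],[0,0,0],255]])

```text
time: 9.5
tool_pos: [0.6814, -0.0716, 0.3283]
ee_rot: [[-0.341, 0.94, 0.007], [0.94, 0.341, -0.001], [-0.004, 0.006, -1.0]]
wrist_force: [-0.6, -0.8, 0.4]
width: 0.226
```

```bash
python3 -c "
from h import *
im=camera('side')
im=cv2.convertScaleAbs(im,alpha=1.6)
save_im(im,'s9.png',(205,0,325,150),4)
o=get_obs();print(o['time'],o['tool_pos'],o['width']*94,o['wrist_force'],step([.470,-.1445,.325],20))
"
```

```text
9.55 [ 0.68107093 -0.07155527  0.32732677] 21.076023237126496 [ 0.45391736 -0.27934056 -0.95630274] (array([  0.35, -22.33,   0.13]), array([ 0.27,  0.16, -0.04]))
```

View pics/s9.png

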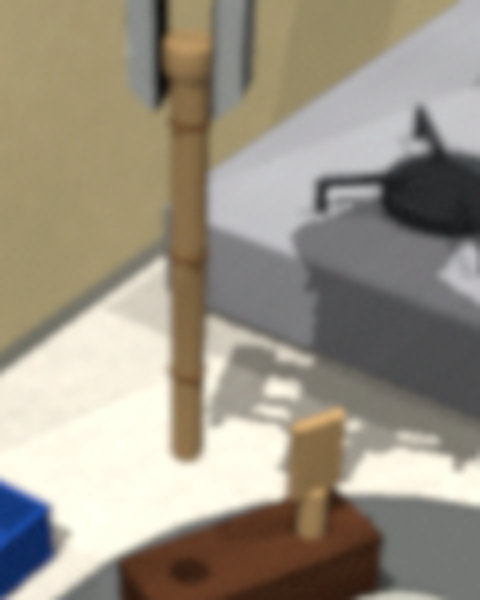

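The stirrer is clear of the block (hole visible at crop (190,570)) and hangs straight. I'll carry it over the tub.

jog_arm(moves=[[[0,-2,0],[0.3,0.2,0],255],[[0.1,-6,0],[0.3,0.2,0],255],[[0.2,-11,0],[0.3,0.2,0],255],[[0.3,-16,0],[0.3,0.2,0],255],[[0.3,-20,0.1],[0.3,0.2,0],255]])

```text
time: 10.18
tool_pos: [0.4899, -0.1371, 0.3244]
ee_rot: [[-0.341, 0.94, -0.002], [0.94, 0.341, 0.001], [0.002, -0.002, -1.0]]
wrist_force: [-0.0, -0.1, -0.2]
width: 0.224
```

jog_arm(moves=[[[0,-1,0],[0,0,0],255],[[0,-1.5,0],[0,0,0],255],[[0,-1.5,0],[0,0,0],255],[[0,-1.5,0],[0,0,0],255]])

```text
time: 10.68
tool_pos: [0.4766, -0.142, 0.3242]
ee_rot: [[-0.342, 0.94, -0.002], [0.94, 0.342, 0.001], [0.002, -0.002, -1.0]]
wrist_force: [0.1, 0.8, -0.4]
width: 0.222
```

```bash
python3 -c "
from h import *
im=camera('side')
im=cv2.convertScaleAbs(im,alpha=1.6)
save_im(im,'s10.png',(290,0,440,190),3)
im=camera('top')
im=cv2.convertScaleAbs(im,alpha=1.6)
save_im(im,'t10.png',(230,180,430,340),4)
o=get_obs();print(o['time'],o['tool_pos'],o['width']*94,o['wrist_force'],step([.470,-.1445,.325],20))
"
```

```text
10.775 [ 0.47645045 -0.14201901  0.32422919] 20.990207673716114 [-0.20561062  0.11777493 -1.07477818] (array([-0.01, -0.69, -0.08]), array([-0.11, -0.11,  0.  ]))
```

View pics/s10.png

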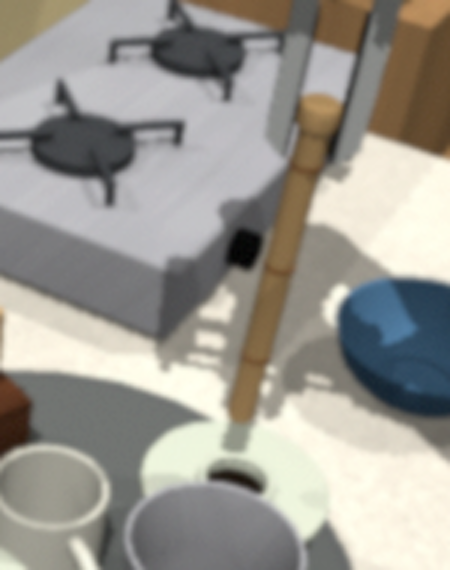

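View pics/t10.png

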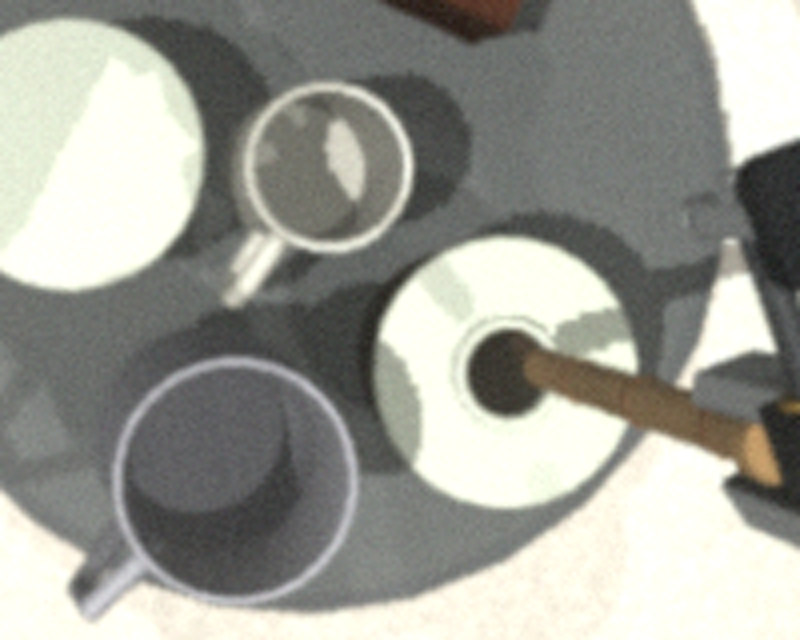

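```bash
python3 -c "
from h import *
print('tip',tri((369.8,137.5),(363.5,271.6)),'knob',tri((396,34.5),(420.5,293)))
p=np.array([.4764,-.142,.324])
print(proj('side',[p+[0,0,.026],p-[0,0,.172]]),proj('top',[p+[0,0,.026],p-[0,0,.172]]))
# hole rim in top: crop ctr (508,372)
print(onz('top',(356.6,272.6),.104))
"
```

```text
tip (array([ 0.47736027, -0.13885925,  0.15399661]), np.float64(0.0028972245298383085)) knob (array([ 0.47622767, -0.1368665 ,  0.35103659]), np.float64(0.000658082713873915))
[[396.87358913  33.8029915 ]
 [369.99790138 137.68340014]] [[424.77931003 292.91146353]
 [365.51473719 272.90998571]]
[ 0.47170854 -0.14234828  0.104     ]
```

jog_arm(moves=[[[-0.1,-0.4,0],[0,0,0],255],[[-0.1,-0.7,0],[0,0,0],255],[[-0.1,-0.7,1],[0,0,0],255],[[-0.1,-0.7,2.5],[0,0,0],255],[[-0.1,-0.7,3.5],[0,0,0],255]])

```text
time: 11.4
tool_pos: [0.4694, -0.1449, 0.2873]
ee_rot: [[-0.342, 0.94, -0.005], [0.94, 0.342, 0.002], [0.004, -0.004, -1.0]]
wrist_force: [-1.0, -0.1, -1.0]
width: 0.226
```

jog_arm(moves=[[[0,0,0],[0,0,0],255],[[0,0,0],[0,0,0],255]])

```text
time: 11.65
tool_pos: [0.4694, -0.1449, 0.2872]
ee_rot: [[-0.342, 0.94, -0.005], [0.94, 0.342, 0.002], [0.004, -0.004, -1.0]]
wrist_force: [-0.3, -0.1, 0.2]
width: 0.226
```

```bash
python3 -c "
from h import *
im=camera('side')
im=cv2.convertScaleAbs(im,alpha=1.6)
save_im(im,'s11.png',(330,100,430,190),5)
im=camera('top')
im=cv2.convertScaleAbs(im,alpha=1.6)
save_im(im,'t11.png',(310,220,430,320),5)
o=get_obs();print(o['time'],o['tool_pos'],o['width']*94,o['wrist_force'],step([.470,-.1455,.20],20))
"
```

```text
11.75 [ 0.46971757 -0.14508711  0.28778421] 21.606419981227358 [-0.88063048 -0.1960573   0.62577578] (array([-0.08,  0.04,  8.78]), array([-0.17, -0.17,  0.  ]))
```

View pics/s11.png

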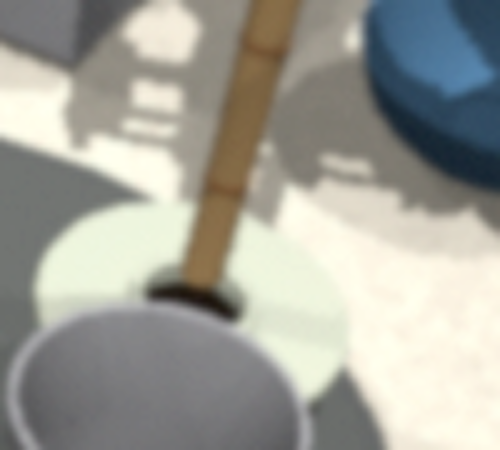

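View pics/t11.png

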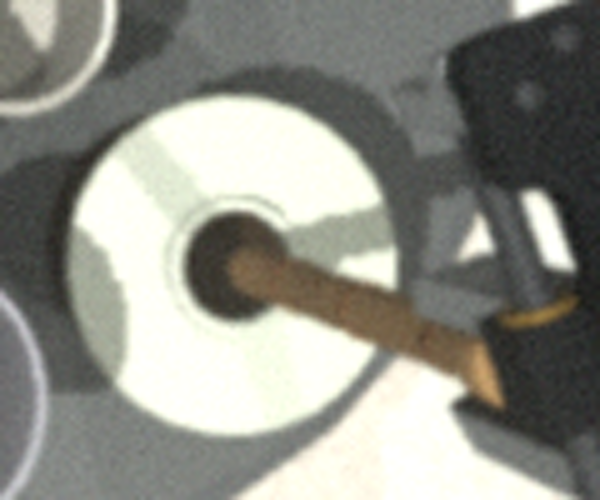

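Both views agree: the tip (top crop (247,265)) is centred over the hole (top crop (240,266)). I'll lower gently.

jog_arm(moves=[[[0,0,1],[-0.2,-0.2,0],255],[[0,0,2],[-0.2,-0.2,0],255],[[0,0,3],[-0.2,-0.2,0],255],[[0,0,4],[-0.2,-0.2,0],255],[[0,0,4.5],[-0.2,-0.2,0],255]])

```text
time: 12.38
tool_pos: [0.4691, -0.1448, 0.2416]
ee_rot: [[-0.342, 0.94, -0.001], [0.94, 0.342, 0.0], [0.001, -0.0, -1.0]]
wrist_force: [-0.6, 0.0, -0.2]
width: 0.223
```

```bash
python3 -c "
from h import *
o=get_obs();print(o['time'],o['tool_pos'],o['width']*94,o['wrist_force'],step([.470,-.1455,.2026],20))
"
```

```text
12.375 [ 0.46910079 -0.14477179  0.24161275] 20.988724361680585 [-0.58606196  0.01199767 -0.19054693] (array([-0.1 ,  0.06,  3.9 ]), array([-0.03, -0.04,  0.  ]))
```

jog_arm(moves=[[[-0.1,0,0.7],[0,0,0],255],[[-0.1,0,1.4],[0,0,0],255],[[-0.1,0,2.1],[0,0,0],255],[[-0.1,0,2.8],[0,0,0],255],[[-0.1,0,3.2],[0,0,0],255]])

```text
time: 13.0
tool_pos: [0.4692, -0.1456, 0.2091]
ee_rot: [[-0.342, 0.94, -0.001], [0.94, 0.342, 0.001], [0.001, -0.001, -1.0]]
wrist_force: [0.1, 0.6, -1.6]
width: 0.227
```

jog_arm(moves=[[[0,0,0.1],[0,0,0],255],[[0,0,0.2],[0,0,0],255],[[0,0,0.3],[0,0,0],255],[[0,0,0.4],[0,0,0],255]])

```text
time: 13.5
tool_pos: [0.4693, -0.1457, 0.2052]
ee_rot: [[-0.342, 0.94, -0.001], [0.94, 0.342, 0.001], [0.001, -0.001, -1.0]]
wrist_force: [0.3, 0.1, -0.4]
width: 0.227
```

jog_arm(moves=[[[0,0,0.1],[0,0,0],255],[[0,0,0.2],[0,0,0],255]])

```text
time: 13.75
tool_pos: [0.4694, -0.1457, 0.2032]
ee_rot: [[-0.342, 0.94, -0.001], [0.94, 0.342, 0.0], [0.001, -0.001, -1.0]]
wrist_force: [0.7, -0.2, -1.0]
width: 0.225
```

No contact yet; I'll continue in 1 mm steps until the force rises.

jog_arm(moves=[[[0,0,0.1],[0,0,0],255],[[0,0,0.1],[0,0,0],255]])

```text
time: 14.0
tool_pos: [0.4696, -0.1458, 0.2025]
ee_rot: [[-0.342, 0.94, -0.0], [0.94, 0.342, 0.0], [0.0, -0.0, -1.0]]
wrist_force: [0.0, 0.0, 1.7]
width: 0.225
```

jog_arm(moves=[[[0,0,0.1],[0,0,0],255],[[0,0,0.1],[0,0,0],255]])

```text
time: 14.25
tool_pos: [0.4701, -0.1462, 0.2025]
ee_rot: [[-0.342, 0.94, 0.001], [0.94, 0.342, -0.001], [-0.001, 0.001, -1.0]]
wrist_force: [-0.6, 1.2, 5.1]
width: 0.227
```

Contact: 5 N upward at TCP z 0.2025, against a predicted 0.2026. I'll check before letting go.

```bash
python3 -c "
from h import *
im=camera('side')
im=cv2.convertScaleAbs(im,alpha=1.6)
save_im(im,'s12.png',(300,30,440,220),3)
o=get_obs();print(o['time'],o['tool_pos'],o['width']*94,o['wrist_force'],o['ft_torque'])
"
```

```text
14.3 [ 0.47013864 -0.14619086  0.20246343] 21.577593879875355 [0.15939571 0.37620635 5.63828823] [-0.06843737  0.18889408  0.01108084]
```

View pics/s12.png

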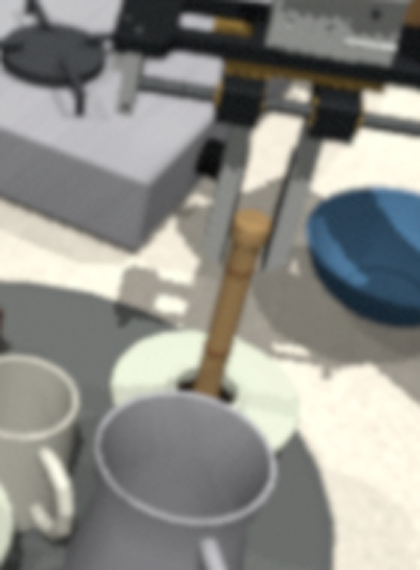

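The rod is through the hole (crop (210,390)) and stands on the floor. I'll ease off, open, and rise.

jog_arm(moves=[[[0,0,0],[0,0,0],255],[[0,0,0],[0,0,0],190],[[0,0,0],[0,0,0],170],[[0,0,0],[0,0,0],150],[[0,0,0],[0,0,0],130]])

```text
time: 14.92
tool_pos: [0.47, -0.1461, 0.2022]
ee_rot: [[-0.342, 0.94, 0.001], [0.94, 0.342, -0.001], [-0.001, 0.001, -1.0]]
wrist_force: [0.5, 0.3, -0.3]
width: 0.478
```

jog_arm(moves=[[[0,0,0],[0,0,0],110],[[0,0,0],[0,0,0],110],[[0,0,0],[0,0,0],110],[[0,0,0],[0,0,0],110]])

```text
time: 15.42
tool_pos: [0.4701, -0.1461, 0.2023]
ee_rot: [[-0.342, 0.94, 0.001], [0.94, 0.342, -0.001], [-0.001, 0.001, -1.0]]
wrist_force: [0.2, 0.7, -1.0]
width: 0.571
```

```bash
python3 -c "
from h import *
im=camera('side')
im=cv2.convertScaleAbs(im,alpha=1.6)
save_im(im,'s13.png',(300,30,440,220),3)
o=get_obs();print(o['time'],o['tool_pos'],o['width']*94,o['wrist_force'])
"
```

```text
15.475 [ 0.47008682 -0.14607364  0.20228864] 52.988372533039815 [ 0.22419314  0.39133114 -0.21510331]
```

View pics/s13.png

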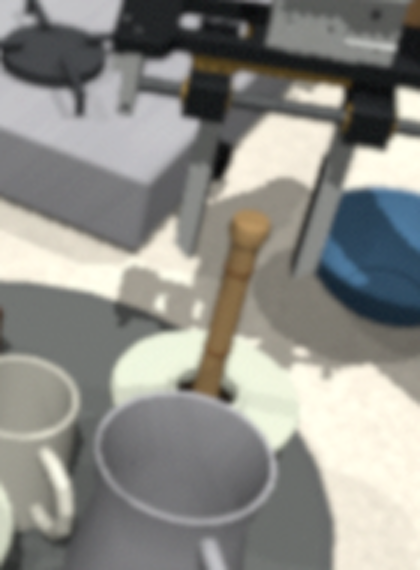

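The stirrer stays standing with the fingers clear on both sides of it. I'll rise straight up.

jog_arm(moves=[[[0,0,-1],[0,0,0],110],[[0,0,-3],[0,0,0],110],[[0,0,-5],[0,0,0],110],[[0,0,-8],[0,0,0],110],[[0,0,-11],[0,0,0],110]])

```text
time: 16.1
tool_pos: [0.47, -0.146, 0.3139]
ee_rot: [[-0.342, 0.94, 0.002], [0.94, 0.342, -0.001], [-0.001, 0.001, -1.0]]
wrist_force: [-0.6, -0.5, 0.0]
width: 0.568
```

jog_arm(moves=[[[0,0,0],[0,0,0],110],[[0,0,0],[0,0,0],110],[[0,0,0],[0,0,0],110]])

```text
time: 16.48
tool_pos: [0.4692, -0.1456, 0.3122]
ee_rot: [[-0.342, 0.94, -0.001], [0.94, 0.342, 0.0], [0.001, -0.001, -1.0]]
wrist_force: [0.0, 0.1, -0.5]
width: 0.571
```

```bash
python3 -c "
from h import *
save('side','s14.png',None,1.5);save('top','t14.png',None,1.5)
o=get_obs();print(o['time'],o['tool_pos'],o['width']*94,o['wrist_force'])
"
```

```text
16.575 [ 0.46931662 -0.14570213  0.31246479] 53.14839750784105 [-0.37622857  0.15839577  0.222718  ]
```

View pics/s14.png

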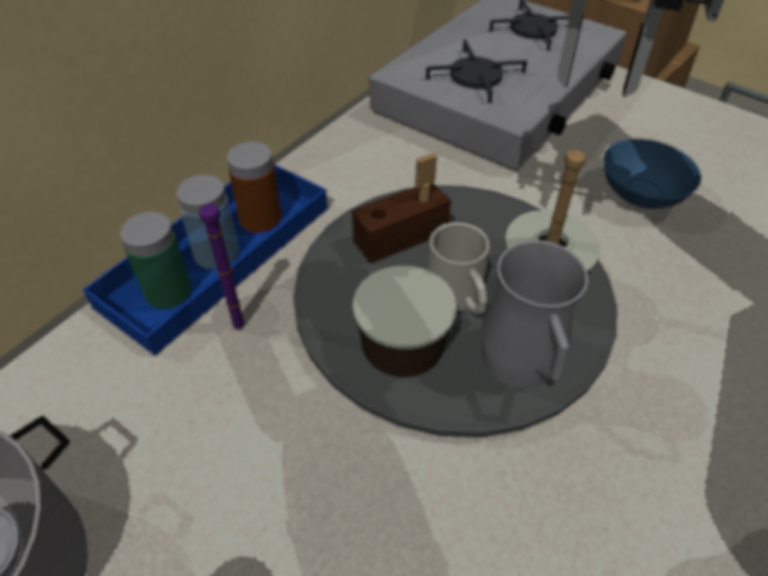

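View pics/t14.png

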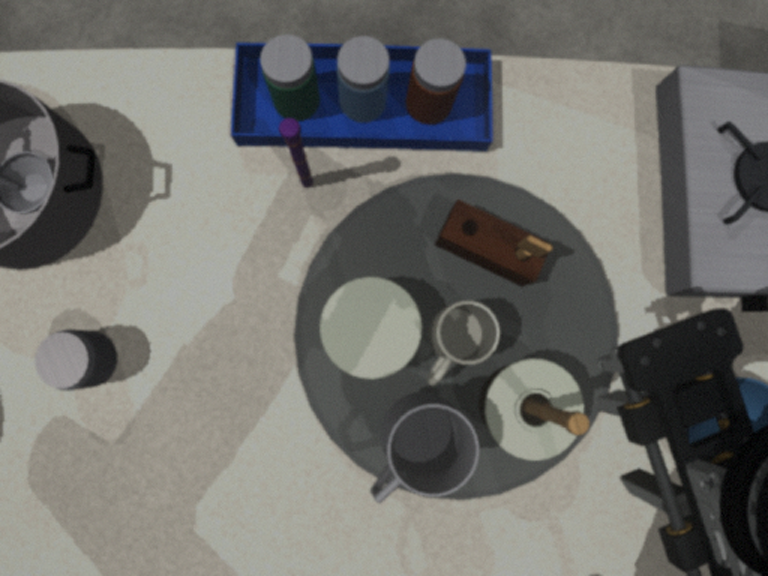

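Full views: the stirrer stands in the lid hole (knob at side (383,105), top (385,283)). Both tubs, the stand, the spatula, the mug and the jug show at their original pixels, and the gripper is clear above. I'll hand in.

```bash
python3 -c "
from h import *
print(tri((383,104),(385,282.5)))
print(hand_in())"
```

```text
(array([ 0.47095315, -0.1456247 ,  0.22551757]), np.float64(0.0004567391538914587))
the job is handed in; nothing more can be done
None
```

The bamboo stirrer is out of the stand and standing upright on the bottom of the tub with the hole. It was lowered until it touched and then released. I handed in at about 16.6 s.

- **Contact with the floor:** a 5 N upward push came at TCP z 0.2025, against a predicted 0.2026. The stirrer did not move when the fingers opened.
- **Final check:** the knob measured at (0.471, −0.146, 0.226). That is straight above the hole, about 4 mm lower than the 0.23 expected, which fits picture error.
- **Other objects:** both tubs, the spatula, the mug, the jug and the purple look-alike show at the same pixels as at the start. The gripper ended clear above everything.

One thing did not go as suggested. My first grip on the bare rod stopped at 21.5 mm because the flat fingers met the knob. I released the rod while it was still in its hole and held it by the knob with the pads instead. The top camera also read about 2 px off against the arm, and I allowed for that when lining up with the hole.

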